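# Turn a drained printing plate over with the ink knife

## Task

The small printing plate has drained face down on the two rails of the blue stand: take the ink knife from its rest, slide the blade under the plate's overhanging edge between the rails, and tip the plate up and over the step so that it lies flat on the raised ledge with its etched face up. Touch the plate only with the knife, never with the gripper, do not let it fall off the stand, and leave the tape rolls, jar and screwdriver alone. Then lay the knife back level across both bars of its rest, handle on the bars, and let go.

Things in the scene. Friction and masses are not known exactly. Their poses are not given: they have to be found in the camera images.
- stand: Fixed blue stand, 170 mm wide (its y); numbers in mm. Origin at table height under the step. On its -x side two steel rails (x -70 to 0, y +-30 to +-47, tops z = 80) carry the plate; the channel between is 60 mm wide, open at the -x end, floor at z = 66 reaching to x = -80. Raised ledge on the +x side. +x points roughly to world +y (yaw 1.37 to 1.87). May swap sides with the rest.
- stand_step (a point): Foot of the step across the stand at its x = 0, at the rails' height (z = 80); the ledge rises 5 mm here. The plate's far lower edge bears against the step and acts as the hinge while the plate is turned over in +x. Axes as the stand.
- stand_ledge (a point): Top of the raised ledge with a black mat, 65 mm beyond the step; ledge x 0 to 135, z = 85 mm, 170 mm wide, ending in a lip 6 mm high from x = 129. The turned plate lies here, normally with about 5 mm jutting back over the step. Axes as the stand.
- plate: Loose aluminium plate, 80 (its x) by 110 (its y) by 8 mm, 0.14 to 0.28 kg, balanced in the middle. Origin in the centre of the etched face (grey panel, dark marks); z points out of the bare back. Starts back up on the rails, x within 0.03 rad of the stand's, up to 8 mm off centre, far edge 1 to 6 mm before the step. Once past upright (about 95 degrees) it falls onto the ledge by itself.
- plate_edge (a point): Middle of the plate's near (-x) edge, on the etched face, 40 mm from the plate's origin; at the start 11 to 16 mm beyond the rails' ends. A blade tip 15 to 30 mm in from here lifts this edge while the far edge stays down. Axes as the plate.
- plate_center (a point): Centre of the plate's thickness, 4 mm from both faces; axes as the plate.
- knife: Loose ink knife, 0.11 to 0.18 kg: square wooden handle 160 by 20 by 20 mm, stiff flat steel blade 80 long, 32 wide, 2 thick (all mm). Origin in the middle of the handle's underside, x to the blade, z up; handle x -80 to 80, blade x 80 to 160, z 9 to 11. Balances near x = 35; grip the handle's sides near x = 20.
- knife_tip (a point): Middle of the blade's straight front edge, half way through its thickness; 160 mm ahead of and 10 mm above the knife's origin; axes as the knife.
- rest: Fixed steel knife rest: base plate 150 by 110 by 5 mm, two bars along its y (100 long, 10 thick) at x = -55 and +55, tops at z = 35 mm, end stops 10 mm high at y = +-42 to 50. Origin at table height below its centre. x points roughly to world +y (yaw 1.32 to 1.82).
- rest_top (a point): Centre of the rest at the height of the bars' tops. The knife's origin (middle of the handle) starts within 12 mm in x and 15 mm in y of it, knife x within 0.1 rad of the rest's x; between the bars 30 mm is free below the handle. Put the middle of the handle back here. Axes as the rest.
- tape_a: Bystander: roll of masking tape, 100 mm across, 48 mm high, loose; origin in the centre of its underside.
- tape_b: Bystander: narrow roll of brown tape, 90 mm across, 24 mm high, loose; origin in the centre of its underside.
- jar: Bystander: white jar, 64 mm across, 75 mm high, loose; origin in the centre of its underside.
- driver: Bystander: screwdriver with a black handle lying on the table, loose; origin on the table below its middle.
Mind the look-alikes: they are no part of the job. What is shaped like the knife but pink is not meant.

How it is judged:
By the outcome, as a careful person would: the job done as asked, in the order asked, and still so for the second after the job is handed in, with the robot touching nothing.
It also fails if it takes over 54 s, if anything falls off the work surface, if the arm or the gripper's body presses on something with over 40 N, if the wrist force passes 120 N, or if a joint passes its speed limit or range.

## Robot

A 6-joint arm with a two-finger parallel gripper is mounted at the origin on the work surface. World frame = base frame: x ahead of the robot, y to its left, z up, the work surface at z = 0. Lengths are in m, angles in rad, forces in N, time in s.
With the tool pointing down it reaches from about 0.3 to 0.775 m from the base axis. Payload 14.6 kg.
Tool frame: the origin (TCP) lies midway between the tips of the shut fingers; the grasp point (between the pads) lies 19 mm behind it; z points along the fingers, y is the line along which they close (so a half turn about z gives the same grasp; the last joint's range is limited). The gripper opens to 94 mm and grips with 3 to 60 N. Pads are 16 mm wide; open, the fingers measure 119 mm over their backs; the gripper's body (75 mm by 177 mm) begins 78 mm behind the grasp point.
Start: joints at [-1.38, 0.3, 1.521, -0, 1.321, -0.067], TCP at [0.14, -0.532, 0.205] pointing down, gripper open.
Joint ranges: [-3.03, 3.03], [-0.79, 2.21], [0.23, 2.52], [-1.04, 4.18], [0, 3.07], [-2.55, 2.55]. Speed limits (rad/s): [2.22, 2.22, 2.57, 3.14, 3.14, 3.14].

## Interface

Orientations are given as [roll, pitch, yaw] about the fixed x, y, z axes, in that order (R = Rz(yaw) Ry(pitch) Rx(roll)).
In Python, from station import ctrl gives the robot as it stands. The module is installed in compiled form; this text tells all that it offers.
- The arm moves only by the tool servo_tool, never from a script. Its argument "plan" is a list of rows, each a list of 7 numbers: the opening in per cent of the stroke, from 0 (shut) to 100 (fully open), then the shift along the tool's x, y, z in m, then the turn, a rotation vector about the tool's x, y, z in rad. A call has exactly 8 rows; each row shifts and turns the commanded pose from where the row before left it, along the tool's axes as they then stand; what a row does not reach is not made up. A row lasts 1/8 s, in which the tool goes at most 62.5 mm and 10.7 degrees, less where a joint would pass 70% of its speed; a pose out of reach is approached as far as the arm can. A call with a gripper value outside its range is refused whole. The fingers move at their own pace and stop on an object; "force" is the grip in N (left out, the last holds). Time passes only in rows, so rows that do not move let the fingers close, or fill a call up. It gives the time, the measured TCP pose, the force, the opening and the grip force at its end, in the units of the state.
- ctrl.get_obs(): the state, without advancing time (a new reading comes with each control period).
- ctrl.camera(name): name is "scene" or "side" or "wrist"; returns a dict with "pixels" (384x512x3 uint8, red, green, blue), "z_map" (384x512 float32, m along the optical axis (not along the pixel's ray), 0 where there is no reading), "mtx" (3x3 intrinsics, pixels), "dist" ([k1, k2, p1, p2, k3] as OpenCV has them; the pictures are not rectified), "pose" (4x4, takes a point from camera to world coordinates). Camera axes: x right, y up, looking along -z (the intrinsics and any distortion apply to the point x, -y, -z); pixel columns grow to the right and rows downward; lengths in m; the calibration is good to about 2 mm. A picture is of the moment at which its call begins.
- ctrl.hand_in(): hands the job in; it is judged then, once.
The state is a dict: "time_s": time; "qpos": joint angles; "joint_vel": joint speeds; "tau": joint torques, N m; "ee_pos": TCP position; "eef_rot": TCP orientation; "force": force on the tool from outside, world axes, zero at the start; "moment": the same for the moment, N m; "grip_width": finger opening in m; "grip_force": force on a finger pad.
Only numpy, scipy, OpenCV 4.12 (cv2) and the standard library are available. Lean on these libraries where they do the work, as an engineer would, in place of code of your own. Each camera call takes 0.05 s, during which the arm holds its last target. There are 200 camera calls.

## Working session

There is one attempt and no reset: what is moved stays moved. The work goes in short steps, Python scripts to look and compute and a tool call to move; the robot and the scene stay as the last step left them, time stands still between calls to the robot, and variables do not carry over. Pictures are saved under pics/ and viewed, at most 10 in all, crops included, and the job is handed in when it is done.

Besides the shell and the picture viewer there is one more tool, called after "Call:" in YAML: its name, and indented under it one key for each argument. servo_tool: Moves the arm, as the interface text tells. Its arguments: {"type":"object","properties":{"plan":{"type":"array","items":{"type":"array","items":{"type":"number"}}},"force":{"type":"number"}},"required":["plan"]}

```bash
ls; mkdir -p pics; cat > h.py <<'E'
import numpy as np, cv2
from station import ctrl
from scipy.spatial.transform import Rotation as Rn
def cloud(c):
    z=c['z_map'];h,w=z.shape
    u,v=np.meshgrid(np.arange(w),np.arange(h))
    p=cv2.undistortPoints(np.stack([u,v],-1).reshape(-1,1,2).astype(np.float64),c['mtx'],np.array(c['dist'])).reshape(h,w,2)
    P=np.stack([p[...,0]*z,-p[...,1]*z,-z],-1)
    return P@c['pose'][:3,:3].T+c['pose'][:3,3]
def ray(c,uv,zp):
    p=cv2.undistortPoints(np.array(uv,float).reshape(-1,1,2),c['mtx'],np.array(c['dist'])).reshape(-1,2)
    d=np.c_[p[:,0],-p[:,1],-np.ones(len(p))]@c['pose'][:3,:3].T
    o=c['pose'][:3,3]
    return o+d*((zp-o[2])/d[:,2])[:,None]
def save(c,n,crop=None,s=1):
    im=c['pixels'][...,::-1]
    if crop: im=im[crop[1]:crop[3],crop[0]:crop[2]]
    cv2.imwrite('pics/'+n,cv2.resize(im,None,fx=s,fy=s))
E
python3 - <<'E'
from h import *
import pickle
cs={n:ctrl.camera(n) for n in('scene','side','wrist')}
pickle.dump(cs,open('c0.pkl','wb'))
for n,c in cs.items(): print(n,c['pose'].round(3).tolist(),c['mtx'].round(1).tolist(),c['dist'])
im=np.vstack([cs['scene']['pixels'],cs['side']['pixels']])[...,::-1]
save(cs['scene'],'s0.png',None,1.5);save(cs['side'],'d0.png',None,1.5)
print(ctrl.get_obs())
E
```

```text
pics
scene [[0.843, -0.382, 0.378, 1.056], [0.538, 0.59, -0.602, -0.715], [0.007, 0.711, 0.703, 0.951], [0.0, 0.0, 0.0, 1.0]] [[386.9, 0.0, 256.9], [0.0, 386.9, 184.8], [0.0, 0.0, 1.0]] [-0.13468774  0.          0.          0.          0.        ]
side [[0.998, 0.038, -0.056, 0.527], [-0.067, 0.551, -0.832, -1.012], [-0.001, 0.833, 0.553, 0.783], [0.0, 0.0, 0.0, 1.0]] [[476.6, 0.0, 251.6], [0.0, 476.6, 194.4], [0.0, 0.0, 1.0]] [0.05448437 0.         0.         0.         0.        ]
wrist [[0.255, 0.935, 0.245, 0.211], [-0.967, 0.247, 0.064, -0.513], [-0.001, -0.253, 0.967, 0.384], [0.0, 0.0, 0.0, 1.0]] [[282.9, 0.0, 261.1], [0.0, 282.9, 189.3], [0.0, 0.0, 1.0]] [-0.05923934  0.          0.          0.          0.        ]
{'time_s': 0.15, 'qpos': array([-1.37960126e+00,  3.00332545e-01,  1.52143185e+00,  2.27894270e-05,
        1.32070626e+00, -6.65975587e-02]), 'joint_vel': array([ 0.00050986, -0.00303709, -0.00111758, -0.00023966, -0.00100524,
        0.0007276 ]), 'tau': array([ 1.85203048e-04, -5.31962013e+01, -3.52820778e+01,  7.07976613e-02,
        2.36153119e-02, -5.15529337e-05]), 'ee_pos': array([ 0.14018697, -0.53162791,  0.20502547]), 'eef_rot': array([-3.14071807e+00, -8.04561289e-05,  2.57786945e-01]), 'force': array([-0.90344874, -0.05403508, -0.65780654]), 'moment': array([-0.02117934,  0.00996356,  0.04722768]), 'grip_force': 0.0, 'grip_width': 0.09398078379924969}
```

View pics/s0.png

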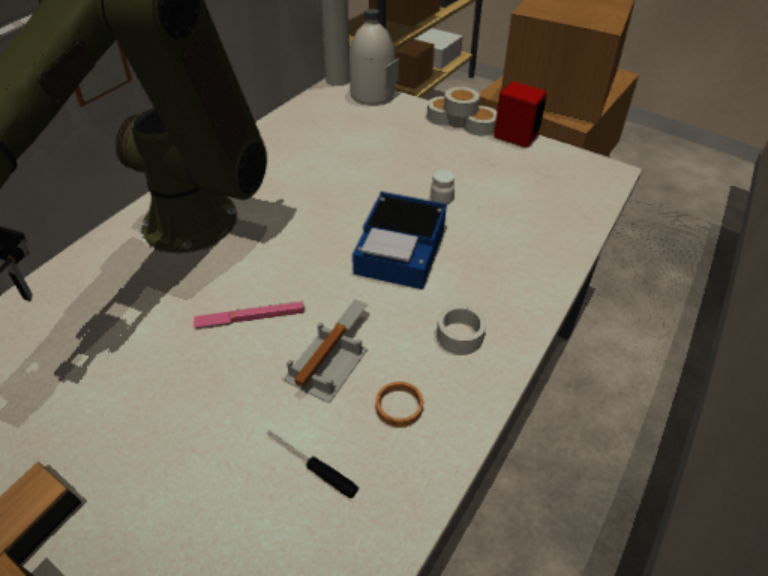

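View pics/d0.png

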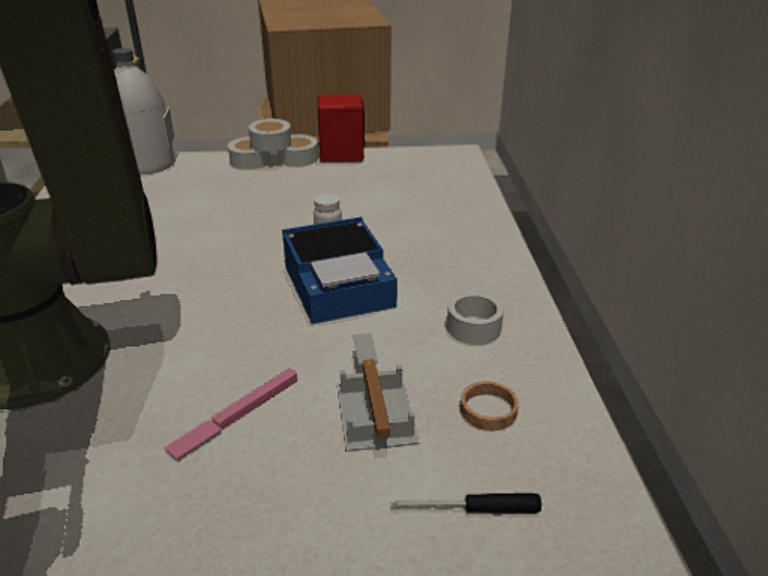

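The side view shows the wooden-handled knife on its grey rest at about (375,395). The pink knife-shaped object at (235,412) lies on the table with no rest, so it is the look-alike. The blue stand is at (340,270), with the grey plate on the near side and the black mat beyond it. Next I'll measure these and take one confirming crop.

```bash
python3 - <<'E'
from h import *
import pickle
cs=pickle.load(open('c0.pkl','rb'))
save(cs['side'],'crop0.png',(180,140,300,310),3.5)
def rect(P,n):
    r=cv2.minAreaRect(P[:,:2].astype(np.float32)*1000)
    b=cv2.boxPoints(r)
    e=[b[1]-b[0],b[2]-b[1]]
    print('  ',n,len(P),'ctr',np.round(r[0],1),'sizes',[round(float(np.linalg.norm(x)),1) for x in e],'ang',[round(float(np.arctan2(x[1],x[0])),3) for x in e],'z',np.round(np.percentile(P[:,2],[5,50,95])*1000,1))
for n in('scene','side'):
    c=cs[n];P=cloud(c);hsv=cv2.cvtColor(c['pixels'],cv2.COLOR_RGB2HSV);H,S,V=[hsv[...,i].astype(int) for i in range(3)]
    x,y,z=P[...,0],P[...,1],P[...,2]
    ok=(c['z_map']>0)&(x>.3)&(x<.8)
    print(n)
    brown=ok&(H<18)&(S>110)&(z>.045)&(z<.065)&(y<0)&(y>-.45); rect(P[brown],'handle top')
    blade=ok&(z>.036)&(z<.052)&(S<80)&(y>-.22)&(y<-.08);rect(P[blade],'blade')
    base=ok&(z>.002)&(z<.010)&(y<-.1)&(y>-.5)&(abs(x-.54)<.09)&(S<60); rect(P[base],'rest base')
    tops=ok&(z>.031)&(z<.048)&(y<-.1)&(y>-.5)&(S<60); rect(P[tops],'bars')
    pl=ok&(z>.0855)&(z<.093)&(S<70)&(y>-.1)&(V>90)&(y<.3); rect(P[pl],'plate')
    mat=ok&(z>.08)&(z<.09)&(V<50)&(y>0)&(y<.35); rect(P[mat],'mat')
    blue=ok&(H>100)&(H<130)&(S>120)&(z>.03)&(z<.1)&(y>-.1); rect(P[blue],'stand')
    rail=ok&(z>.074)&(z<.083)&(y>-.1)&(y<.25);rect(P[rail],'rails/box80')
E
```

```text
scene
   handle top 334 ctr [ 578.4 -190.5] sizes [159.0, 21.3] ang [-1.497, 0.074] z [46.9 53.5 56.7]
   blade 105 ctr [ 574.8 -123.8] sizes [79.7, 72.2] ang [-0.655, 0.916] z [36.5 44.6 48.9]
   rest base 996 ctr [ 540.3 -299.9] sizes [396.6, 179.1] ang [-1.57, 0.001] z [2.1 3.6 7.3]
   bars 194 ctr [ 576.4 -169.8] sizes [141.7, 102.1] ang [-1.491, 0.079] z [31.5 35.3 45.4]
   plate 488 ctr [522.3 190.3] sizes [224.3, 159.2] ang [-1.295, 0.276] z [85.8 88.  91.3]
   mat 913 ctr [516.4 229.6] sizes [129.9, 155.6] ang [-1.341, 0.23] z [82.1 85.  88. ]
   stand 1029 ctr [519.7 475.7] sizes [820.2, 210.2] ang [-1.538, 0.032] z [34.3 65.  87.5]
   rails/box80 164 ctr [529.  174.7] sizes [187.7, 171.6] ang [-1.318, 0.253] z [75.9 82.  82.9]
side
   handle top 425 ctr [ 577.5 -189.8] sizes [161.0, 19.4] ang [-1.488, 0.082] z [49.4 53.7 56.3]
   blade 118 ctr [ 575.7 -136.8] sizes [94.1, 100.6] ang [-0.632, 0.939] z [37.6 44.6 47.5]
   rest base 1424 ctr [ 539.7 -285.6] sizes [179.8, 360.7] ang [-0.003, 1.568] z [2.1 3.8 7.5]
   bars 330 ctr [ 579.3 -178.1] sizes [156.7, 99.8] ang [-1.508, 0.063] z [31.6 34.8 44.9]
   plate 493 ctr [518.5 182.2] sizes [216.4, 147.2] ang [-1.442, 0.129] z [85.7 87.1 89.3]
   mat 1032 ctr [524.7 196.3] sizes [204.1, 165.4] ang [-1.285, 0.286] z [81.4 83.7 86.3]
   stand 1536 ctr [528.4 190.6] sizes [221.0, 170.7] ang [-1.302, 0.269] z [33.3 63.1 87. ]
   rails/box80 371 ctr [532.8 176.7] sizes [191.6, 170.5] ang [-1.296, 0.275] z [76.7 81.9 82.9]
```

View pics/crop0.png

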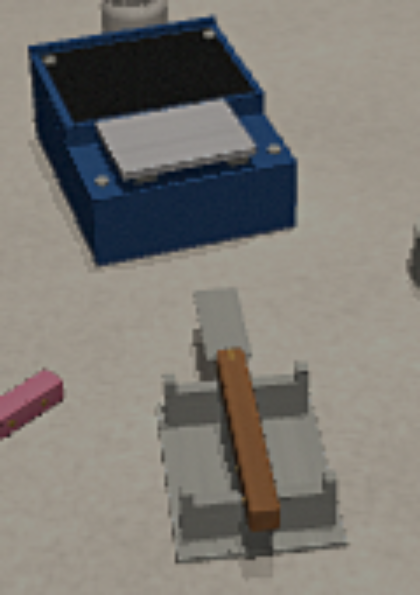

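The crop confirms it: the wooden-handled knife lies on the two-bar rest, the blade points to the stand, and the pink one is off to the left. Next I refine the plate, stand and rest poses and work out the first move.

```bash
cat >> h.py <<'E'
def comp(m):
    n,l,s,_=cv2.connectedComponentsWithStats(m.astype(np.uint8))
    return l==1+np.argmax(s[1:,4])
def rect(P,n):
    r=cv2.minAreaRect(P[:,:2].astype(np.float32)*1000)
    b=cv2.boxPoints(r);e=[b[1]-b[0],b[2]-b[1]]
    print('  ',n,len(P),'ctr',np.round(r[0],1),'sizes',[round(float(np.linalg.norm(x)),1) for x in e],'ang',[round(float(np.arctan2(x[1],x[0])),3) for x in e],'z',np.round(np.percentile(P[:,2],[5,50,95])*1000,1))
def pose(yaw,phi=0): return Rn.from_euler('ZY',[yaw,-phi])*Rn.from_euler('x',np.pi)
def step(p0,R0,p1,R1,n=1):
    "n equal rows (tool-frame shift, rotvec) from pose0 to pose1"
    w=(R0.inv()*R1).as_rotvec()/n; dp=(np.array(p1)-p0)/n; out=[]; R=R0
    for i in range(n):
        out.append(np.r_[R.inv().apply(dp),w]); R=R*Rn.from_rotvec(w)
    return np.round(out,4)
def now():
    o=ctrl.get_obs(); return o,np.array(o['ee_pos']),Rn.from_euler('xyz',o['eef_rot'])
E
python3 - <<'E'
from h import *
import pickle
cs=pickle.load(open('c0.pkl','rb'))
yk=np.pi-1.492; kd=np.array([np.cos(yk),np.sin(yk)]); kc=np.array([.578,-.190])
for n in('scene','side'):
    c=cs[n];P=cloud(c);hsv=cv2.cvtColor(c['pixels'],cv2.COLOR_RGB2HSV);H,S,V=[hsv[...,i].astype(int) for i in range(3)]
    x,y,z=P[...,0],P[...,1],P[...,2]
    print(n)
    roi=(x>.45)&(x<.68)&(y>-.32)&(y<-.06)
    d=P[...,:2]-kc; off=abs(d@np.array([-kd[1],kd[0]]))
    for nm,lo,hi in(('bars',.031,.0385),('stops',.040,.050),('rest all',.012,.050)): rect(P[roi&(z>lo)&(z<hi)&(S<90)&(off>.022)],nm)
    roi=(x>.38)&(x<.68)&(y>0)&(y<.4)
    m=comp(roi&(z>.0855)&(z<.0915)&(S<60)&(V>100)); rect(P[m],'plate')
    bl=roi&(H>100)&(H<130)&(S>100)&(z>.02); rect(P[comp(bl)],'stand')
    m=comp(roi&(V<45)&(z>.079)&(z<.089)); rect(P[m],'mat')
    # plate corners by pixel contour
    m=comp(roi&(z>.0845)&(z<.093)&(S<60)&(V>100)).astype(np.uint8)
    k=max(cv2.findContours(m,0,1)[0],key=cv2.contourArea)
    b=cv2.approxPolyDP(k,0.04*cv2.arcLength(k,True),True)[:,0]
    q=ray(c,b,.088); print(b.tolist(),(q[:,:2]*1000).round(1).tolist()); rect(ray(c,k[:,0],.088),'plate ray')
    k=max(cv2.findContours(comp(roi&(V<45)&(z>.079)&(z<.089)).astype(np.uint8),0,1)[0],key=cv2.contourArea);rect(ray(c,k[:,0],.085),'mat ray')
    k=max(cv2.findContours(comp((x>.4)&(x<.7)&(y<-.05)&(y>-.35)&(H<18)&(S>110)&(z>.045)&(z<.062)).astype(np.uint8),0,1)[0],key=cv2.contourArea);rect(ray(c,k[:,0],.055),'handle ray')
o,p,R=now()
g=kc+.020*kd
print(g,p)
print(step(p,R,[g[0],g[1],.15],pose(yk),8))
E
```

```text
scene
   bars 102 ctr [ 578.  -179.5] sizes [122.0, 100.4] ang [-1.491, 0.079] z [31.4 34.1 37.2]
   stops 44 ctr [ 577.2 -178.5] sizes [120.3, 102.0] ang [-1.495, 0.076] z [40.4 43.  46.1]
   rest all 272 ctr [ 543.2 -163.6] sizes [161.3, 166.6] ang [-1.48, 0.091] z [14.2 32.1 44.5]
   plate 444 ctr [538.9 121.9] sizes [83.5, 108.7] ang [-1.295, 0.276] z [85.8 88.  90.3]
   stand 1165 ctr [527.7 190.7] sizes [220.6, 167.8] ang [-1.297, 0.274] z [25.5 64.3 87.5]
   mat 890 ctr [516.3 230. ] sizes [128.0, 155.5] ang [-1.339, 0.232] z [82.1 84.9 87.7]
[[241, 165], [272, 172], [277, 158], [248, 152]] [[496.7, 74.0], [601.6, 100.9], [579.7, 170.6], [479.0, 143.2]]
   plate ray 89 ctr [539.9 120.2] sizes [83.6, 108.2] ang [-1.296, 0.275] z [88. 88. 88.]
   mat ray 131 ctr [516.3 229.9] sizes [123.4, 152.4] ang [-1.297, 0.273] z [85. 85. 85.]
   handle ray 93 ctr [ 581.4 -192.3] sizes [162.3, 24.3] ang [-1.487, 0.084] z [55. 55. 55.]
side
   bars 170 ctr [ 578.  -178.7] sizes [123.5, 98.3] ang [-1.498, 0.073] z [31.6 34.  36.9]
   stops 66 ctr [ 578.9 -178.4] sizes [122.5, 99.8] ang [-1.50
[... 653 characters left out ...]
] ang [-1.309, 0.262] z [85. 85. 85.]
   handle ray 113 ctr [ 577.  -194.3] sizes [164.2, 20.3] ang [-1.487, 0.084] z [55. 55. 55.]
[ 0.5764257  -0.17006206] [ 0.14018697 -0.53162791  0.20502547]
[[ 6.42e-02 -2.98e-02  6.90e-03 -1.00e-04 -1.00e-04 -1.74e-01]
 [ 6.84e-02 -1.82e-02  6.90e-03 -1.00e-04 -1.00e-04 -1.74e-01]
 [ 7.06e-02 -6.10e-03  6.90e-03 -1.00e-04 -1.00e-04 -1.74e-01]
 [ 7.06e-02  6.20e-03  6.90e-03 -1.00e-04 -1.00e-04 -1.74e-01]
 [ 6.84e-02  1.83e-02  6.90e-03 -1.00e-04 -1.00e-04 -1.74e-01]
 [ 6.42e-02  2.99e-02  6.90e-03 -1.00e-04 -1.00e-04 -1.74e-01]
 [ 5.81e-02  4.05e-02  6.90e-03 -1.00e-04 -1.00e-04 -1.74e-01]
 [ 5.02e-02  5.00e-02  6.90e-03 -1.00e-04 -1.00e-04 -1.74e-01]]
```

```bash
python3 - <<'E'
from h import *
o,p,R=now()
print(step(p,R,[.5765,-.170,.13],pose(1.652),12).round(3).tolist())
E
```

```text
[[0.043, -0.02, 0.006, -0.0, -0.0, -0.116], [0.045, -0.015, 0.006, -0.0, -0.0, -0.116], [0.046, -0.01, 0.006, -0.0, -0.0, -0.116], [0.047, -0.004, 0.006, -0.0, -0.0, -0.116], [0.047, 0.001, 0.006, -0.0, -0.0, -0.116], [0.047, 0.007, 0.006, -0.0, -0.0, -0.116], [0.046, 0.012, 0.006, -0.0, -0.0, -0.116], [0.044, 0.018, 0.006, -0.0, -0.0, -0.116], [0.042, 0.022, 0.006, -0.0, -0.0, -0.116], [0.039, 0.027, 0.006, -0.0, -0.0, -0.116], [0.035, 0.031, 0.006, -0.0, -0.0, -0.116], [0.031, 0.035, 0.006, -0.0, -0.0, -0.116]]
```

Call:
servo_tool:
  plan:
    - [70,0.043,-0.02,0.006,0,0,-0.116]
    - [70,0.045,-0.015,0.006,0,0,-0.116]
    - [70,0.046,-0.01,0.006,0,0,-0.116]
    - [70,0.047,-0.004,0.006,0,0,-0.116]
    - [70,0.047,0.001,0.006,0,0,-0.116]
    - [70,0.047,0.007,0.006,0,0,-0.116]
    - [70,0.046,0.012,0.006,0,0,-0.116]
    - [70,0.044,0.018,0.006,0,0,-0.116]

```text
time_s: 1.15
ee_pos: [0.4323, -0.2883, 0.1572]
eef_rot: [-3.141, -0.0, 1.19]
force: [0.4, 0.1, 0.5]
grip_width: 0.0659
grip_force: 0.0
```

Call:
servo_tool:
  plan:
    - [70,0.042,0.022,0.006,0,0,-0.116]
    - [70,0.039,0.027,0.006,0,0,-0.116]
    - [70,0.035,0.031,0.006,0,0,-0.116]
    - [70,0.031,0.035,0.006,0,0,-0.116]
    - [70,0,0,0.02,0,0,0]
    - [70,0,0,0,0,0,0]
    - [70,0,0,0,0,0,0]
    - [70,0,0,0,0,0,0]

```text
time_s: 2.15
ee_pos: [0.576, -0.1694, 0.1144]
eef_rot: [3.14, 0.001, 1.649]
force: [-0.7, -0.9, 0.2]
grip_width: 0.0657
grip_force: 0.0
```

```bash
python3 - <<'E'
from h import *
o,p,R=now(); print(p,o['eef_rot'],o['time_s'])
c=ctrl.camera('wrist'); save(c,'w1.png')
P=cloud(c);hsv=cv2.cvtColor(c['pixels'],cv2.COLOR_RGB2HSV);H,S,V=[hsv[...,i].astype(int) for i in range(3)]
x,y,z=P[...,0],P[...,1],P[...,2]
m=comp((H<18)&(S>100)&(z>.048)&(z<.062)&(y<0)&(x>.4)&(x<.7));rect(P[m],'handle top')
m=(S<90)&(z>.038)&(z<.050)&(y>-.11)&(y<0)&(abs(x-.57)<.05);rect(P[m],'blade')
print(step(p,R,[.5765,-.170,.026],pose(1.652),1))
E
```

```text
[ 0.57601904 -0.16942667  0.11442437] [3.14037545e+00 5.50073192e-04 1.64897673e+00] 2.15
   handle top 3195 ctr [ 576.7 -178.9] sizes [145.8, 19.6] ang [-1.49, 0.08] z [53.6 54.9 56. ]
   blade 3883 ctr [567.2 -66.3] sizes [81.3, 32.2] ang [-1.479, 0.092] z [44.8 45.9 47.1]
[[-0.0006  0.0003  0.0884  0.0012  0.0006 -0.003 ]]
```

View pics/w1.png

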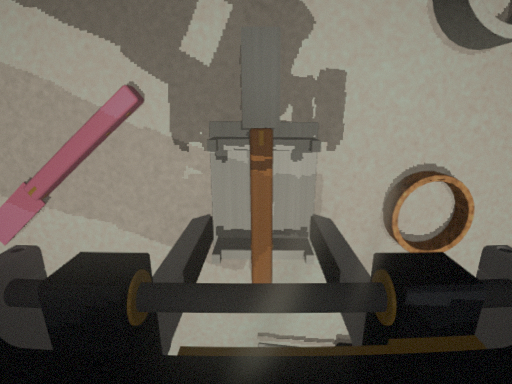

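The wrist view shows the handle centred between the fingers (col 262), with the blade running up to (260,30) and clear space between the bars. Descend and grip.

Call:
servo_tool:
  plan:
    - [70,0,0,0.04,0,0,0]
    - [70,0,0,0.032,0,0,0]
    - [70,0,0,0.016,0,0,0]
    - [70,0,0,0,0,0,0]
    - [0,0,0,0,0,0,0]
    - [0,0,0,0,0,0,0]
    - [0,0,0,0,0,0,0]
    - [0,0,0,0,0,0,0]
  force: 60

```text
time_s: 3.2
ee_pos: [0.576, -0.1689, 0.0257]
eef_rot: [3.141, 0.0, 1.65]
force: [-0.0, -0.7, 0.2]
grip_width: 0.0291
grip_force: 0.0
```

Call:
servo_tool:
  plan:
    - [0,0,0,0,0,0,0]
    - [0,0,0,-0.02,0,0,0]
    - [0,0,0,-0.03,0,0,0]
    - [0,0,0,-0.03,0,0,0]
    - [0,0,0,-0.02,0,0,0]
    - [0,0,0,0,0,0,0]
    - [0,0,0,0,0,0,0]
    - [0,0,0,0,0,0,0]

```text
time_s: 4.2
ee_pos: [0.5755, -0.1687, 0.1245]
eef_rot: [-3.14, -0.001, 1.65]
force: [0.7, 0.5, -0.7]
grip_width: 0.0196
grip_force: 60.0
```

```bash
python3 - <<'E'
from h import *
o,p,R=now(); print(p,o['eef_rot'],o['time_s'],o['force'])
c=ctrl.camera('wrist')
P=cloud(c);S=cv2.cvtColor(c['pixels'],cv2.COLOR_RGB2HSV)[...,1].astype(int);H=cv2.cvtColor(c['pixels'],cv2.COLOR_RGB2HSV)[...,0].astype(int)
T=R.inv().apply((P-p).reshape(-1,3)).reshape(P.shape) # tool frame
b=(T[...,0]>.04)&(T[...,0]<.2)&(abs(T[...,1])<.03)&(T[...,2]<.015)&(T[...,2]>-.045)
for nm,m in(('blade',b&(S<90)),('handle',b&(S>=100)&(H<18))):
    q=T[m];print(nm,len(q),np.percentile(q,[1,50,99],axis=0).round(4).tolist(),'z/x,y/x slope',np.polyfit(q[:,0],q[:,2],1).round(4),np.polyfit(q[:,0],q[:,1],1).round(4)); rect(P[m],nm)
E
```

```text
[ 0.5755377  -0.1687497   0.12453206] [-3.14018645e+00 -6.53682670e-04  1.64977580e+00] 4.2 [ 0.6959992   0.46430479 -0.67166553]
blade 8225 [[0.0632, -0.0162, -0.0222], [0.0991, -0.0004, -0.0204], [0.1306, 0.0151, -0.0187]] z/x,y/x slope [ 0.0057 -0.0209] [-0.0069  0.0002]
   blade 8225 ctr [568.2 -83.1] sizes [91.9, 32.4] ang [-1.49, 0.081] z [143.8 145.  146.1]
handle 1405 [[0.0401, -0.0096, -0.0308], [0.0514, -0.0004, -0.0292], [0.0629, 0.0088, -0.0263]] z/x,y/x slope [ 0.0357 -0.0309] [-0.0071 -0.    ]
   handle 1405 ctr [ 571.1 -117.4] sizes [23.0, 19.3] ang [-1.493, 0.078] z [152.1 153.8 154.9]
```

```bash
cat >> h.py <<'E'
SO=np.array([.535,.165]);SY=1.845
tt=np.array([.142,-.001,-.0185])
def tcp(sx,sy,z,phi=0):
    R=pose(SY-.007,phi); e=Rn.from_euler('z',SY).apply([sx,sy,0])
    return np.array([SO[0]+e[0],SO[1]+e[1],z])-R.apply(tt),R
def path(p,R,wps):
    "wps: list of (sx mm,sy mm,z mm,phi deg,rows)"
    for sx,sy,z,ph,n in wps:
        q,Q=tcp(sx/1e3,sy/1e3,z/1e3,np.radians(ph)); print((sx,sy,z,ph),'tcp',q.round(3)); print(step(p,R,q,Q,n).round(4).tolist()); p,R=q,Q
E
python3 - <<'E'
from h import *
o,p,R=now()
path(p,R,[(-115,3,143,0,3),(-115,3,73,0,3)])
E
```

```text
(-115, 3, 143, 0) tcp [ 0.602 -0.083  0.124]
[[0.0278, 0.0109, 0.0, -0.0004, -0.0002, -0.0627], [0.027, 0.0127, 0.0, -0.0004, -0.0002, -0.0627], [0.0262, 0.0143, 0.0, -0.0004, -0.0002, -0.0627]]
(-115, 3, 73, 0) tcp [ 0.602 -0.083  0.054]
[[0.0, -0.0, 0.0233, 0.0, 0.0, 0.0], [0.0, -0.0, 0.0233, 0.0, 0.0, 0.0], [0.0, -0.0, 0.0233, 0.0, 0.0, 0.0]]
```

Call:
servo_tool:
  plan:
    - [0,0.0278,0.0109,0,0,0,-0.0627]
    - [0,0.027,0.0127,0,0,0,-0.0627]
    - [0,0.0262,0.0143,0,0,0,-0.0627]
    - [0,0,0,0.03,0,0,0]
    - [0,0,0,0.025,0,0,0]
    - [0,0,0,0.015,0,0,0]
    - [0,0,0,0,0,0,0]
    - [0,0,0,0,0,0,0]

```text
time_s: 5.25
ee_pos: [0.6025, -0.0834, 0.0564]
eef_rot: [3.14, 0.001, 1.838]
force: [0.6, 0.2, -1.8]
grip_width: 0.0196
grip_force: 60.0
```

```bash
python3 - <<'E'
from h import *
o,p,R=now(); print(p,o['eef_rot'],o['time_s'],o['force'])
c=ctrl.camera('side'); save(c,'d1.png',(170,130,300,240),5)
for n in('side','scene','wrist'):
    c=ctrl.camera(n); P=cloud(c); hsv=cv2.cvtColor(c['pixels'],cv2.COLOR_RGB2HSV);H,S,V=[hsv[...,i].astype(int) for i in range(3)]
    T=R.inv().apply((P-p).reshape(-1,3)).reshape(P.shape)
    L=Rn.from_euler('z',-SY).apply((P-[SO[0],SO[1],0]).reshape(-1,3)).reshape(P.shape)*1000
    m=(T[...,0]>.07)&(T[...,0]<.16)&(abs(T[...,1])<.03)&(abs(T[...,2]+.02)<.008)&(S<90)
    if m.sum()>20: print(n,'blade tool',m.sum(),np.percentile(T[m],[2,50,98],axis=0).round(4).tolist(),'stand z',np.median(L[m],0).round(1),'tip',np.percentile(L[m][:,0],99))
    r=(abs(L[...,1])<90)
    m=comp(r&(L[...,0]>-95)&(L[...,0]<10)&(L[...,2]>85)&(L[...,2]<92)&(S<60)&(V>60)); q=L[m]; print(' plate',m.sum(),np.percentile(q,[1,50,99],axis=0).round(1).tolist()); rect(P[m],'plate')
    m=r&(H>100)&(H<130)&(S>100)&(L[...,2]>20); print(' stand',np.percentile(L[m],[.5,50,99.5],axis=0).round(1).tolist())
path(p,R,[(-62,3,73,0,4),(-62,3,80,0,1)])
E
```

```text
[ 0.60253432 -0.08343126  0.05639378] [3.14042355e+00 5.87173195e-04 1.83774819e+00] 5.25 [ 0.60904062  0.23829365 -1.84811023]
side blade tool 71 [[0.0721, -0.0159, -0.0214], [0.0923, -0.0071, -0.0192], [0.131, 0.0024, -0.0166]] stand z [-165.1    8.8   75.6] tip -124.89261684409911
 plate 319 [[-79.1, -26.2, 85.1], [-33.3, 19.7, 86.9], [-1.7, 60.6, 90.0]]
   plate 319 ctr [530.8 122.4] sizes [79.5, 94.8] ang [-1.239, 0.332] z [85.3 86.9 89. ]
 stand [[-562.0, -73.6, 20.5], [-29.1, 67.9, 64.2], [137.6, 85.0, 273.1]]
 plate 366 [[-83.1, -45.7, 85.1], [-40.8, -5.9, 87.7], [-2.1, 42.4, 91.1]]
   plate 366 ctr [546.6 123.7] sizes [84.2, 92.3] ang [-1.28, 0.29] z [85.4 87.7 90.3]
 stand [[-295.0, -83.6, 20.6], [-32.2, -58.5, 65.5], [134.8, 51.6, 251.8]]
wrist blade tool 7452 [[0.0713, -0.0159, -0.0217], [0.1025, -0.0004, -0.0203], [0.1303, 0.0148, -0.0188]] stand z [-154.9    2.1   76.6] tip -126.61899006307989Traceback (most recent call last):
  File "<stdin>", line 11, in <module>
  File "h.py", line 21, in comp
    return l==1+np.argmax(s[1:,4])
                ~~~~~~~~~^^^^^^^^^
    return _wrapfunc(a, 'argmax', axis=axis, out=out, **kwds)
    return bound(*args, **kwds)
ValueError: attempt to get argmax of an empty sequence
```

View pics/d1.png

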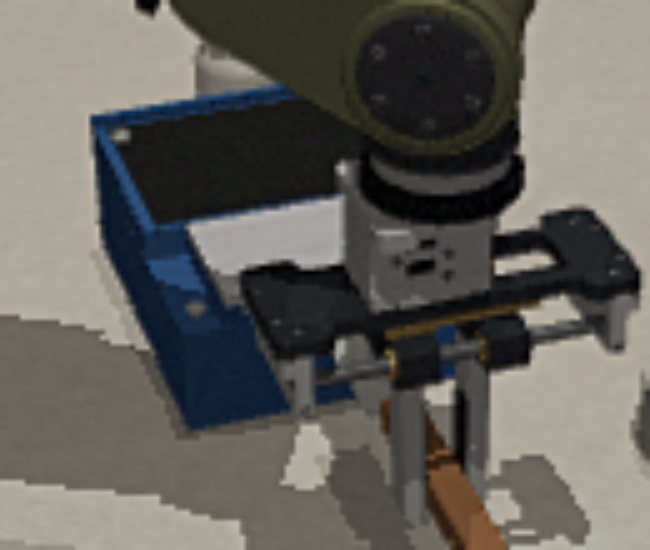

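```bash
python3 - <<'E'
from h import *
o,p,R=now(); print(p)
c=ctrl.camera('wrist'); P=cloud(c); hsv=cv2.cvtColor(c['pixels'],cv2.COLOR_RGB2HSV);H,S,V=[hsv[...,i].astype(int) for i in range(3)]
T=R.inv().apply((P-p).reshape(-1,3)).reshape(P.shape)
m=(T[...,0]>.07)&(T[...,0]<.16)&(abs(T[...,1])<.03)&(abs(T[...,2]+.02)<.006)&(S<90)
v,u=np.nonzero(m); print('rows',v.min(),v.max(),'tip',T[m][:,0].max())
L=Rn.from_euler('z',-SY).apply((P-[SO[0],SO[1],0]).reshape(-1,3)).reshape(P.shape)*1000
m=(H>100)&(H<130)&(S>100); print(m.sum(), np.percentile(L[m],[1,50,99],axis=0).round(1).tolist())
path(p,R,[(-59,3,73.5,0,4)])
E
```

```text
[ 0.60236643 -0.08333714  0.05619834]
rows 0 122 tip 0.13179715566479014
1229 [[-238.3, -52.0, 175.9], [-233.9, -19.4, 190.7], [-224.2, 59.4, 195.5]]
(-59, 3, 73.5, 0) tcp [ 0.587 -0.029  0.055]
[[0.0141, -0.0002, 0.0003, 0.0003, 0.0001, -0.0], [0.0141, -0.0002, 0.0003, 0.0003, 0.0001, -0.0], [0.0141, -0.0002, 0.0003, 0.0003, 0.0001, -0.0], [0.0141, -0.0002, 0.0003, 0.0003, 0.0001, -0.0]]
```

Call:
servo_tool:
  plan:
    - [0,0,0,0.002,0,0,0]
    - [0,0.01,0,0,0,0,0]
    - [0,0.012,0,0,0,0,0]
    - [0,0.012,0,0,0,0,0]
    - [0,0.012,0,0,0,0,0]
    - [0,0.01,0,0,0,0,0]
    - [0,0,0,0,0,0,0]
    - [0,0,0,0,0,0,0]

```text
time_s: 6.5
ee_pos: [0.5874, -0.0294, 0.0535]
eef_rot: [3.141, 0.0, 1.838]
force: [0.3, -1.0, -1.2]
grip_width: 0.0198
grip_force: 60.0
```

```bash
python3 - <<'E'
from h import *
o,p,R=now(); print(p,o['force'],o['eef_rot'])
q=p+R.apply(tt); print('tip stand',Rn.from_euler('z',-SY).apply(q-[SO[0],SO[1],0])*1000)
c=ctrl.camera('scene'); save(c,'s1.png',(200,110,330,210),5)
P=cloud(c); hsv=cv2.cvtColor(c['pixels'],cv2.COLOR_RGB2HSV);H,S,V=[hsv[...,i].astype(int) for i in range(3)]
L=Rn.from_euler('z',-SY).apply((P-[SO[0],SO[1],0]).reshape(-1,3)).reshape(P.shape)*1000
m=comp((abs(L[...,1])<90)&(L[...,0]>-95)&(L[...,0]<10)&(L[...,2]>85)&(L[...,2]<95)&(S<60)&(V>60)); print(' plate',m.sum(),np.percentile(L[m],[1,50,99],axis=0).round(1).tolist())
# candidate lift: hinge at (-3,80), r=60
a=np.radians
W=[(-61,3,80,0,1)]
for th,ph in((20,5),(40,12),(55,18),(70,25),(82,30),(92,35),(102,38)): W.append((-4-58*np.cos(a(th)),3,80+58*np.sin(a(th)),ph,3))
path(p,R,[W[0]]+W[1:])
E
```

```text
[ 0.58735306 -0.02938213  0.05350073] [ 0.27892732 -1.02088708 -1.16261194] [3.14145862e+00 9.92857563e-05 1.83784881e+00]
tip stand [-59.29104097   2.22465239  71.98649788]
 plate 218 [[-67.4, -45.9, 85.1], [-32.9, -13.2, 87.8], [-2.7, 20.1, 91.4]]
(-61, 3, 80, 0) tcp [ 0.587 -0.031  0.062]
[[-0.0017, -0.0007, -0.008, 0.0001, 0.0001, -0.0002]]
(np.float64(-58.502172005582686), 3, np.float64(99.83716831288879), 5) tcp [ 0.586 -0.027  0.069]
[[0.0016, -0.0, -0.0025, 0.0, 0.0291, 0.0], [0.0016, -0.0, -0.0025, 0.0, 0.0291, 0.0], [0.0017, -0.0, -0.0024, 0.0, 0.0291, 0.0]]
(np.float64(-48.43057770090073), 3, np.float64(117.28168136181927), 12) tcp [ 0.582 -0.012  0.07 ]
[[0.005, -0.0, 0.0002, -0.0, 0.0407, 0.0], [0.0049, -0.0, 0.0004, -0.0, 0.0407, 0.0], [0.0049, -0.0, 0.0006, -0.0, 0.0407, 0.0]]
(np.float64(-37.26743330836068), 3, np.float64(127.51081856876152), 18) tcp [0.577 0.004 0.066]
[[0.0053, -0.0, 0.0024, 0.0, 0.0349, -0.0], [0.0052, -0.0, 0.0025, 0.0, 0.0349, -0.0], [0.0051, -0.0, 0.0027, 0.0, 0.0349, -0.0]]
(np.float64(-23.837168312888792), 3, np.float64(134.50217200558268), 25) tcp [0.571 0.025 0.058]
[[0.0061, -0.0, 0.0049, -0.0, 0.0407, 0.0], [0.0059, -0.0, 0.0051, -0.0, 0.0407, 0.0], [0.0057, -0.0, 0.0054, -0.0, 0.0407, 0.0]]
(np.float64(-12.072039855683798), 3, np.float64(137.4355479870111), 30) tcp [0.566 0.043 0.05 ]
[[0.0047, -0.0, 0.0049, 0.0, 0.0291, -0.0], [0.0045, -0.0, 0.005, 0.0, 0.0291, -0.0], [0.0044, -0.0, 0.0051, 0.0, 0.0291, -0.0]]
(np.float64(-1.9758291912549444), 3, np.float64(137.96466796710754), 35) tcp [0.562 0.061 0.041]
[[0.0037, -0.0, 0.0056, 0.0, 0.0291, 0.0], [0.0036, -0.0, 0.0057, 0.0, 0.0291, 0.0], [0.0034, -0.0, 0.0058, 0.0, 0.0291, 0.0]]
(np.float64(8.058878067430042), 3, np.float64(136.73256084256073), 38) tcp [0.557 0.075 0.035]
[[0.0029, -0.0, 0.0047, -0.0, 0.0175, 0.0], [0.0028, -0.0, 0.0048, -0.0, 0.0175, 0.0], [0.0027, -0.0, 0.0048, -0.0, 0.0175, 0.0]]
```

View pics/s1.png

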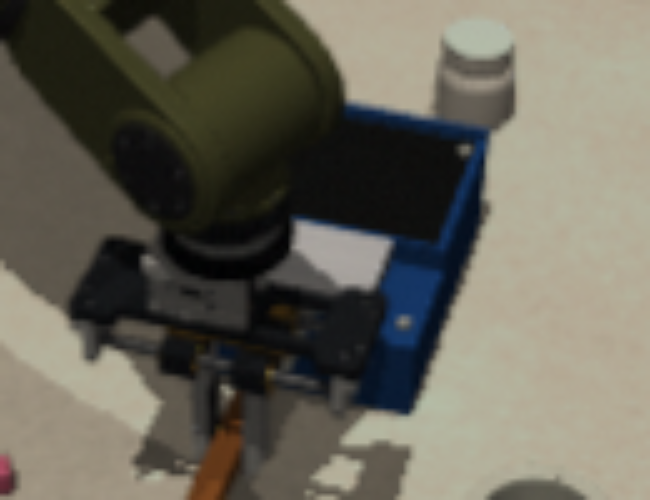

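```bash
python3 - <<'E'
from h import *
o,p,R=now()
a=np.radians
W=[(-59.5,2.5,80,0,2)]
for th,ph in((20,3),(40,6)): W.append((-3-56.5*np.cos(a(th)),2.5,80+56.5*np.sin(a(th)),ph,3))
for th,ph in((65,8),(82,9),(92,10)): W.append((-4-56.5*np.cos(a(th)),2.5,80+56.5*np.sin(a(th)),ph,4))
W.append((10,2.5,135,10,4))
path(p,R,W)
E
```

```text
(-59.5, 2.5, 80, 0) tcp [ 0.587 -0.03   0.062]
[[-0.0, -0.0001, -0.004, 0.0, 0.0001, -0.0002], [-0.0, -0.0001, -0.004, 0.0, 0.0001, -0.0002]]
(np.float64(-56.09263307440383), 2.5, np.float64(99.32413809790029), 3) tcp [ 0.586 -0.025  0.073]
[[0.0015, -0.0, -0.004, 0.0, 0.0175, -0.0], [0.0016, -0.0, -0.0039, 0.0, 0.0175, -0.0], [0.0017, -0.0, -0.0039, 0.0, 0.0175, -0.0]]
(np.float64(-46.281511036222255), 2.5, np.float64(116.31749994728946), 6) tcp [ 0.583 -0.014  0.083]
[[0.0039, -0.0, -0.003, -0.0, 0.0175, 0.0], [0.004, -0.0, -0.0029, -0.0, 0.0175, 0.0], [0.0041, -0.0, -0.0029, -0.0, 0.0175, 0.0]]
(np.float64(-27.877931788349517), 2.5, np.float64(131.20638996757071), 8) tcp [0.578 0.005 0.093]
[[0.0051, -0.0, -0.002, 0.0, 0.0087, -0.0], [0.0052, -0.0, -0.0019, 0.0, 0.0087, -0.0], [0.0052, -0.0, -0.0019, 0.0, 0.0087, -0.0], [0.0052, -0.0, -0.0018, 0.0, 0.0087, -0.0]]
(np.float64(-11.863280204243699), 2.5, np.float64(135.95014588389873), 9) tcp [0.573 0.021 0.095]
[[0.0042, -0.0, 0.0, -0.0, 0.0044, 0.0], [0.0042, -0.0, 0.0, -0.0, 0.0044, 0.0], [0.0042, -0.0, 0.0, -0.0, 0.0044, 0.0], [0.0042, -0.0, 0.0001, -0.0, 0.0044, 0.0]]
(np.float64(-2.0281784363086963), 2.5, np.float64(136.4655817265789), 10) tcp [0.57  0.031 0.094]
[[0.0025, -0.0, 0.0009, 0.0, 0.0044, 0.0], [0.0025, -0.0, 0.0009, 0.0, 0.0044, 0.0], [0.0025, -0.0, 0.0009, 0.0, 0.0044, 0.0], [0.0025, -0.0, 0.0009, 0.0, 0.0044, 0.0]]
(10, 2.5, 135, 10) tcp [0.567 0.042 0.092]
[[0.0029, -0.0, 0.0009, 0.0, 0.0, 0.0], [0.0029, -0.0, 0.0009, 0.0, 0.0, 0.0], [0.0029, -0.0, 0.0009, 0.0, 0.0, 0.0], [0.0029, -0.0, 0.0009, 0.0, 0.0, 0.0]]
```

Call:
servo_tool:
  plan:
    - [0,0,0,-0.004,0,0,0]
    - [0,0,0,-0.004,0,0,0]
    - [0,0.0015,0,-0.004,0,0.0175,0]
    - [0,0.0016,0,-0.0039,0,0.0175,0]
    - [0,0.0017,0,-0.0039,0,0.0175,0]
    - [0,0.0039,0,-0.003,0,0.0175,0]
    - [0,0.004,0,-0.0029,0,0.0175,0]
    - [0,0.0041,0,-0.0029,0,0.0175,0]

```text
time_s: 7.55
ee_pos: [0.583, -0.0136, 0.0832]
eef_rot: [3.142, -0.106, 1.838]
force: [0.9, -0.8, -2.7]
grip_width: 0.0196
grip_force: 60.0
```

```bash
python3 - <<'E'
from h import *
o,p,R=now(); print(p,o['force'],o['moment'],o['eef_rot'])
q=p+R.apply(tt); print('tip stand',Rn.from_euler('z',-SY).apply(q-[SO[0],SO[1],0])*1000)
a=ctrl.camera('side')['pixels'][130:240,190:300];b=ctrl.camera('wrist')
im=np.hstack([cv2.resize(a,(400,400)),cv2.resize(b['pixels'],(400,400))])[...,::-1]; cv2.imwrite('pics/l1.png',im)
E
```

```text
[ 0.58299611 -0.01361494  0.08320771] [ 0.85889881 -0.78582474 -2.7046337 ] [-0.43161811 -0.23182078  0.05295368] [ 3.14151999 -0.10614349  1.83786558]
tip stand [-45.69402799   2.17032663 116.6476117 ]
```

View pics/l1.png

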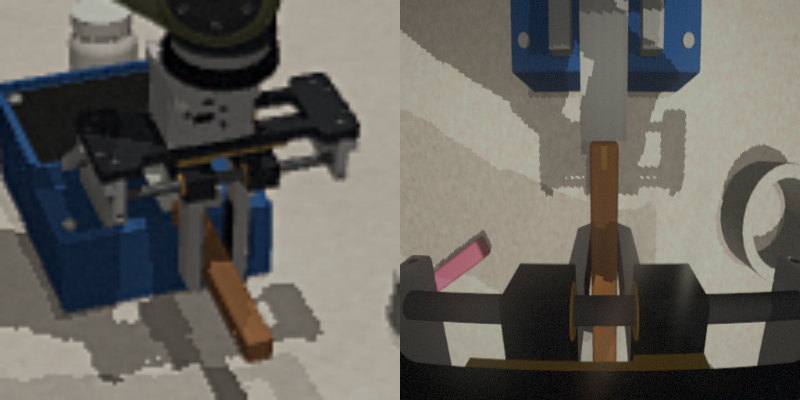

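The pictures show the blade centred between the rails at (605,70) in the right half, and the plate tilted up in the left half. Continuing the arc.

Call:
servo_tool:
  plan:
    - [0,0.0051,0,-0.002,0,0.0087,0]
    - [0,0.0052,0,-0.0019,0,0.0087,0]
    - [0,0.0052,0,-0.0019,0,0.0087,0]
    - [0,0.0052,0,-0.0018,0,0.0087,0]
    - [0,0.0042,0,0,0,0.0044,0]
    - [0,0.0042,0,0,0,0.0044,0]
    - [0,0.0042,0,0,0,0.0044,0]
    - [0,0.0042,0,0,0,0.0044,0]

```text
time_s: 8.65
ee_pos: [0.5734, 0.0214, 0.0954]
eef_rot: [-3.142, -0.158, 1.838]
force: [0.2, -0.9, -1.8]
grip_width: 0.0191
grip_force: 60.0
```

```bash
python3 - <<'E'
from h import *
o,p,R=now(); print(p,o['force'],o['moment'],o['eef_rot'])
q=p+R.apply(tt); print('tip stand',Rn.from_euler('z',-SY).apply(q-[SO[0],SO[1],0])*1000)
for n in('side','scene'):
    c=ctrl.camera(n);P=cloud(c);S=cv2.cvtColor(c['pixels'],cv2.COLOR_RGB2HSV)[...,1]
    L=Rn.from_euler('z',-SY).apply((P-[SO[0],SO[1],0]).reshape(-1,3)).reshape(P.shape)*1000
    m=comp((abs(L[...,1])<70)&(L[...,0]>-60)&(L[...,0]<30)&(L[...,2]>95)&(L[...,2]<180)&(S<80)); print(n,m.sum(),np.percentile(L[m],[1,50,99],axis=0).round(1).tolist(),np.polyfit(L[m][:,2],L[m][:,0],1))
E
```

```text
[0.57337095 0.02144914 0.09540098] [ 0.21852362 -0.85076485 -1.80841182] [-0.20276373 -0.18655822  0.02876069] [-3.14152828 -0.15778045  1.83789018]
tip stand [-11.24514907   1.95571635 135.98322331]
side 71 [[-15.8, 45.6, 96.2], [-8.3, 56.9, 118.9], [-0.5, 61.4, 160.6]] [-0.09050096  2.60328659]
scene 194 [[-30.4, -45.8, 120.4], [-12.9, -12.3, 144.6], [-5.4, 16.7, 166.0]] [  0.03998649 -19.62375353]
```

Call:
servo_tool:
  plan:
    - [0,0.0025,0,0.0009,0,0.0044,0]
    - [0,0.0025,0,0.0009,0,0.0044,0]
    - [0,0.0025,0,0.0009,0,0.0044,0]
    - [0,0.0025,0,0.0009,0,0.0044,0]
    - [0,0.0029,0,0.0009,0,0,0]
    - [0,0.0029,0,0.0009,0,0,0]
    - [0,0.0029,0,0.0009,0,0,0]
    - [0,0.0029,0,0.0009,0,0,0]

```text
time_s: 9.75
ee_pos: [0.5675, 0.0431, 0.0919]
eef_rot: [-3.142, -0.175, 1.838]
force: [-0.4, -0.4, -0.9]
grip_width: 0.0198
grip_force: 60.0
```

```bash
cat > chk.py <<'E'
from h import *
o,p,R=now(); print(o['time_s'],p,o['force'],o['eef_rot'])
q=p+R.apply(tt); print('tip stand',Rn.from_euler('z',-SY).apply(q-[SO[0],SO[1],0])*1000)
for n in('side','scene'):
    c=ctrl.camera(n);P=cloud(c);hsv=cv2.cvtColor(c['pixels'],cv2.COLOR_RGB2HSV);H,S,V=[hsv[...,i].astype(int) for i in range(3)]
    L=Rn.from_euler('z',-SY).apply((P-[SO[0],SO[1],0]).reshape(-1,3)).reshape(P.shape)*1000
    m=comp((abs(L[...,1])<80)&(L[...,0]>-60)&(L[...,0]<125)&(L[...,2]>88)&(L[...,2]<180)&(S<80)&(V>60)); print(n,m.sum(),np.percentile(L[m],[1,50,99],axis=0).round(1).tolist()); rect(P[m],'plate')
E
python3 chk.py; python3 - <<'E'
from h import *
a=ctrl.camera('side')['pixels'][120:240,190:310];b=ctrl.camera('scene')['pixels'][110:210,210:310]
cv2.imwrite('pics/l2.png',np.hstack([cv2.resize(a,(400,400)),cv2.resize(b,(400,400))])[...,::-1])
E
```

```text
9.75 [0.5674577  0.04308508 0.09192667] [-0.37712343 -0.4381434  -0.92212523] [-3.14154868 -0.17498713  1.83797378]
tip stand [ 10.46512907   1.80637192 134.86574767]
side 102 [[5.0, 39.8, 89.0], [47.6, 51.1, 91.8], [86.9, 60.6, 94.7]]
   plate 102 ctr [472.8 195.6] sizes [83.4, 22.4] ang [-1.371, 0.2] z [89.6 91.8 94. ]
scene 150 [[-9.8, -45.7, 89.6], [66.8, -6.5, 93.8], [88.2, 29.3, 136.7]]
   plate 150 ctr [536.1 209. ] sizes [101.9, 74.6] ang [-1.136, 0.434] z [ 90.2  93.8 136. ]
```

View pics/l2.png

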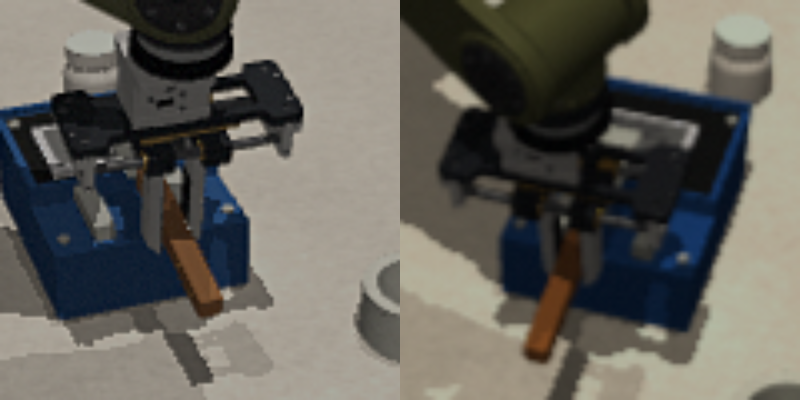

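The plate now lies on the black mat, the light grey panel up (left crop, around (60,150)), with its top at about z 92 mm. I'll withdraw the knife and carry it to the rest.

```bash
python3 - <<'E'
from h import *
o,p,R=now()
q,Q=tcp(-.100,.002,.165,0); print(q); print(step(p,R,q,Q,6).tolist())
r,S=np.array([.5767,-.161,.125]),pose(1.638); print(step(q,Q,r,S,6).tolist())
E
```

```text
[ 0.5986103  -0.06850248  0.1465    ]
[[-0.0174, 0.0001, -0.0123, 0.0, -0.0292, 0.0], [-0.0177, 0.0001, -0.0118, 0.0, -0.0292, 0.0], [-0.0181, 0.0001, -0.0113, 0.0, -0.0292, 0.0], [-0.0184, 0.0001, -0.0107, 0.0, -0.0292, 0.0], [-0.0187, 0.0001, -0.0102, 0.0, -0.0292, 0.0], [-0.019, 0.0001, -0.0096, 0.0, -0.0292, 0.0]]
[[-0.0139, -0.0076, 0.0036, 0.0, -0.0, 0.0333], [-0.0142, -0.0071, 0.0036, 0.0, -0.0, 0.0333], [-0.0144, -0.0066, 0.0036, 0.0, -0.0, 0.0333], [-0.0146, -0.0062, 0.0036, 0.0, -0.0, 0.0333], [-0.0148, -0.0057, 0.0036, 0.0, -0.0, 0.0333], [-0.015, -0.0052, 0.0036, 0.0, -0.0, 0.0333]]
```

Call:
servo_tool:
  plan:
    - [0,-0.0174,0,-0.0123,0,-0.0292,0]
    - [0,-0.0177,0,-0.0118,0,-0.0292,0]
    - [0,-0.0181,0,-0.0113,0,-0.0292,0]
    - [0,-0.0184,0,-0.0107,0,-0.0292,0]
    - [0,-0.0187,0,-0.0102,0,-0.0292,0]
    - [0,-0.019,0,-0.0096,0,-0.0292,0]
    - [0,-0.0139,-0.0076,0.0036,0,0,0.0333]
    - [0,-0.0142,-0.0071,0.0036,0,0,0.0333]

```text
time_s: 10.95
ee_pos: [0.5902, -0.1004, 0.1385]
eef_rot: [-3.141, -0.0, 1.769]
force: [1.4, -0.3, -1.3]
grip_width: 0.02
grip_force: 60.0
```

Call:
servo_tool:
  plan:
    - [0,-0.0144,-0.0066,0.0036,0,0,0.0333]
    - [0,-0.0146,-0.0062,0.0036,0,0,0.0333]
    - [0,-0.0148,-0.0057,0.0036,0,0,0.0333]
    - [0,-0.015,-0.0052,0.0036,0,0,0.0333]
    - [0,0,0,0,0,0,0]
    - [0,0,0,0,0,0,0]
    - [0,0,0,0,0,0,0]
    - [0,0,0,0,0,0,0]

```text
time_s: 11.95
ee_pos: [0.5763, -0.1609, 0.125]
eef_rot: [3.141, 0.0, 1.639]
force: [-0.4, -0.1, -0.5]
grip_width: 0.0192
grip_force: 60.0
```

```bash
python3 chk.py; python3 - <<'E'
from h import *
o,p,R=now()
c=ctrl.camera('wrist');P=cloud(c);hsv=cv2.cvtColor(c['pixels'],cv2.COLOR_RGB2HSV);H,S=hsv[...,0].astype(int),hsv[...,1].astype(int)
T=R.inv().apply((P-p).reshape(-1,3)).reshape(P.shape)
b=(T[...,0]>.04)&(T[...,0]<.2)&(abs(T[...,1])<.03)&(T[...,2]<.015)&(T[...,2]>-.045)
for nm,m in(('blade',b&(S<90)),('handle',b&(S>=100)&(H<18))):
    q=T[m];print(nm,len(q),np.percentile(q,[1,50,99],axis=0).round(4).tolist(),np.polyfit(q[:,0],q[:,2],1).round(4),np.polyfit(q[:,0],q[:,1],1).round(4))
for n in('side','scene'):
    c=ctrl.camera(n);P=cloud(c);S=cv2.cvtColor(c['pixels'],cv2.COLOR_RGB2HSV)[...,1]
    x,y,z=P[...,0],P[...,1],P[...,2];m=(x>.5)&(x<.66)&(y<-.10)&(y>-.26)&(z>.031)&(z<.05)&(S<90);print(n,m.sum());rect(P[m],'rest')
print(step(p,R,[.5767,-.161,.030],pose(1.638),1).tolist())
E
```

```text
11.95 [ 0.57628972 -0.16086735  0.12497111] [-0.36125696 -0.09682748 -0.51997912] [3.14138773e+00 2.62516901e-04 1.63876825e+00]
tip stand [-185.67252243   20.39508599  143.4336267 ]
side 374 [[6.4, -21.6, 88.5], [47.2, 23.5, 91.7], [87.9, 60.2, 95.3]]
   plate 374 ctr [505.8 205. ] sizes [87.4, 86.8] ang [-1.306, 0.265] z [89.4 91.7 94.2]
scene 431 [[5.8, -45.3, 88.5], [45.1, 10.3, 92.9], [87.4, 63.0, 97.4]]
   plate 431 ctr [513.2 209.2] sizes [90.8, 109.2] ang [-1.289, 0.282] z [89.6 92.9 96.4]
blade 8226 [[0.0636, -0.0161, -0.0222], [0.0991, -0.0004, -0.0203], [0.1306, 0.0152, -0.0187]] [ 0.0054 -0.0209] [-0.0063  0.0002]
handle 1426 [[0.0402, -0.0097, -0.0308], [0.0515, -0.0004, -0.0292], [0.0629, 0.0088, -0.0262]] [ 0.0302 -0.0307] [-0.0082 -0.    ]
side 353
   rest 353 ctr [ 578.7 -178.1] sizes [125.9, 99.2] ang [-1.504, 0.067] z [31.4 34.5 45.1]
scene 227
   rest 227 ctr [ 579.3 -179.5] sizes [122.0, 102.1] ang [-1.51, 0.06] z [31.2 34.3 44.2]
[[-0.0, 0.0005, 0.0949, 0.0001, 0.0002, 0.0006]]
```

Call:
servo_tool:
  plan:
    - [0,0,0.002,0.03,0,0,0]
    - [0,0,0,0.03,0,0,0]
    - [0,0,0,0.025,0,0,0]
    - [0,0,0,0.01,0,0,0]
    - [0,0,0,0.002,0,0,0]
    - [0,0,0,0.001,0,0,0]
    - [0,0,0,0,0,0,0]
    - [0,0,0,0,0,0,0]

```text
time_s: 13.2
ee_pos: [0.5784, -0.1612, 0.0274]
eef_rot: [3.141, 0.0, 1.638]
force: [-0.3, 0.9, -1.6]
grip_width: 0.0195
grip_force: 60.0
```

Call:
servo_tool:
  plan:
    - [0,0,0,0.001,0,0,0]
    - [0,0,0,0.0005,0,0,0]
    - [0,0,0,0,0,0,0]
    - [0,0,0,0,0,0,0]
    - [30,0,0,0,0,0,0]
    - [45,0,0,0,0,0,0]
    - [60,0,0,0,0,0,0]
    - [60,0,0,0,0,0,0]

```text
time_s: 14.2
ee_pos: [0.5782, -0.1611, 0.0253]
eef_rot: [3.142, 0.0, 1.638]
force: [1.1, -0.1, -0.2]
grip_width: 0.0541
grip_force: 0.0
```

Call:
servo_tool:
  plan:
    - [60,0,0,0,0,0,0]
    - [60,0,0,-0.01,0,0,0]
    - [60,0,0,-0.03,0,0,0]
    - [60,0,0,-0.05,0,0,0]
    - [60,0,0,-0.05,0,0,0]
    - [60,-0.05,0,-0.02,0,0,0]
    - [60,-0.05,0,0,0,0,0]
    - [60,0,0,0,0,0,0]

```text
time_s: 15.2
ee_pos: [0.5844, -0.2637, 0.1859]
eef_rot: [3.141, 0.001, 1.635]
force: [0.3, 0.9, -0.0]
grip_width: 0.0563
grip_force: 0.0
```

```bash
python3 chk.py; python3 - <<'E'
from h import *
c=ctrl.camera('scene');P=cloud(c);hsv=cv2.cvtColor(c['pixels'],cv2.COLOR_RGB2HSV);H,S=hsv[...,0].astype(int),hsv[...,1].astype(int)
x,y,z=P[...,0],P[...,1],P[...,2]
for n,cc in(('scene',c),('wrist',ctrl.camera('wrist'))):
    P=cloud(cc);hsv=cv2.cvtColor(cc['pixels'],cv2.COLOR_RGB2HSV);H,S=hsv[...,0].astype(int),hsv[...,1].astype(int)
    x,y,z=P[...,0],P[...,1],P[...,2]
    m=comp((H<18)&(S>110)&(z>.045)&(z<.065)&(y<0)&(y>-.45)&(x>.4)&(x<.7)); rect(P[m],n+' handle'); print(np.polyfit(P[m][:,1],P[m][:,2],1))
a=ctrl.camera('side')['pixels'][120:310,180:320];b=c['pixels'][110:280,170:340]
cv2.imwrite('pics/f.png',np.hstack([cv2.resize(a,(400,543)),cv2.resize(b,(400,543))])[...,::-1])
E
```

```text
15.2 [ 0.58437782 -0.26370683  0.18585707] [ 0.26812083  0.92617739 -0.04016457] [3.14111945e+00 7.79768943e-04 1.63481842e+00]
tip stand [-286.96182911   39.90933708  204.24586071]
side 446 [[5.6, -34.4, 88.7], [46.8, 15.2, 91.8], [87.9, 60.0, 95.0]]
   plate 446 ctr [510.4 207.5] sizes [88.7, 100.0] ang [-1.334, 0.237] z [89.5 91.8 94.2]
scene 436 [[6.3, -45.1, 88.5], [45.0, 9.5, 93.0], [88.3, 62.6, 96.6]]
   plate 436 ctr [513.8 208.1] sizes [86.6, 109.7] ang [-1.295, 0.276] z [89.6 93.  95.9]
   scene handle 324 ctr [ 580.3 -180.7] sizes [160.5, 20.9] ang [-1.505, 0.066] z [47.2 53.5 56.7]
[0.00586303 0.0542071 ]
   wrist handle 2589 ctr [ 578.9 -177.7] sizes [157.3, 19.0] ang [-1.498, 0.073] z [53.4 54.8 56. ]
[-0.00184191  0.05446059]
```

View pics/f.png

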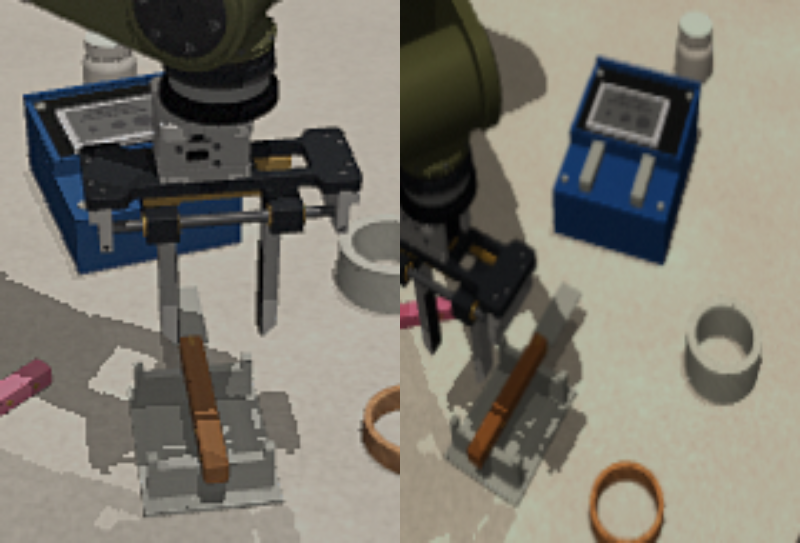

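The plate lies flat on the ledge at (630,110) in the right half, with its etched marks up. The knife is level across both bars, centred within about 2 mm, and the gripper is clear of everything. Handing in.

```bash
python3 -c "
from station import ctrl
print(ctrl.hand_in())"
```

```text
the job is handed in; nothing more can be done
None
```

The plate was tipped over with the knife and lies etched face up on the raised ledge, the knife is back level across both bars of its rest and released, and the job was handed in at about 15 s of the 54 s allowed; no verdict was returned.

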